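# Set the stop turret and clamp a bracket in the drilling fixture

## Robot

A 6-joint arm with a two-finger parallel gripper is mounted at the origin on a cart in front of the work surface, level with it; the furniture and walls round the work are solid. World frame = base frame: x ahead of the robot, y to its left, z up, the work surface at z = 0. Lengths are in m, angles in rad, forces in N, time in s.
With the tool pointing down it reaches from about 0.275 to 0.75 m from the base axis. Payload 10.2 kg.
Tool frame: the origin (TCP) lies midway between the tips of the shut fingers; the grasp point (between the pads) lies 19 mm behind it; z points along the fingers, y is the line along which they close (so a half turn about z gives the same grasp; the last joint's range is limited). The gripper opens to 85 mm and grips with 20 to 120 N. Pads are 22 mm wide; open, the fingers measure 114 mm over their backs; the gripper's body (76 mm by 85 mm) begins 54 mm behind the grasp point. The pads swing forward as they close: fully open they stand 13 mm farther back than shut.
Start: joints at [0.954, 0.313, 1.498, -0, 1.331, -0.223], TCP at [0.201, 0.485, 0.231] pointing down, gripper open.
Joint ranges: [-2.94, 2.94], [-0.97, 2.17], [0.19, 2.56], [-1.23, 4.37], [0.02, 3.11], [-2.88, 2.88]. Speed limits (rad/s): [2.39, 2.39, 3.01, 3.14, 3.14, 3.14].

## Interface

Orientations are given as a rotation vector (axis times angle).
In Python, from station import manip gives the robot as it stands.
- The arm moves only by the shell command python3 -m jog 'ROWS' [OPENING] [FORCE]. ROWS is JSON, a list of rows, each a list of 2 entries, a list of its own where there are three numbers: the shift along the tool's x, y, z each as a share of 1 m, from -1 to 1, then the turn, a rotation vector about the tool's x, y, z each as a share of 90 degrees, from -1 to 1. In form: [[[tx, ty, tz], [rx, ry, rz]], ...]. A call has 1 to 20 rows; each row is the pose to reach, as a shift and turn from the pose commanded when the call began, along the tool's axes at that moment; what a row does not reach only later rows make up. A row lasts 1/12 s, in which the tool goes at most 41.7 mm and 7.16 degrees, less where a joint would pass 70% of its speed; a pose out of reach is approached as far as the arm can. A call with a number of a shift or a turn outside -1 to 1 is refused whole. A call with a gripper value outside its range is refused whole. OPENING is the closure, from -1 (fully open) to 1 (shut), set as the call begins (- or left out, the last holds). The fingers move at their own pace and stop on an object; FORCE is the grip in N (left out, the last holds). Time passes only in rows, so rows that repeat a pose let the fingers close. It gives the time, the measured TCP pose, the force, the opening and the grip force at its end, in the units of the state.
- manip.read_state(): the state, without advancing time (a new reading comes with each control period).
- manip.snapshot(name): name is "scene" or "top"; returns a dict with "image" (480x640x3 uint8, red, green, blue), "fx", "fy", "cx", "cy" (pixels), "xyz" and "rotation" of the camera in the world. Camera axes: x right, y up, looking along -z (the intrinsics and any distortion apply to the point x, -y, -z); pixel columns grow to the right and rows downward; lengths in m; the calibration is good to about 2 mm. A picture is of the moment at which its call begins. There is no depth.
- manip.finish_job(): hands the job in; it is judged then, once.
Trained networks look in a picture, given as the dict that the camera call returned (one of the last four; its "shot" number tells which), for a name from the list of things; names that differ only in an ending like _2 or _b are one class to them, and where a whole thing is asked for, a point or a joint stands for the part that bears it (a point fixed in the world has none). Each returns a list of dicts, best first, with "confidence" (0 to 1); they miss things now and then, are a little off and sometimes report something else, mostly with a low value. They report only what shows in the picture. A call takes as long as a camera call. They do not tell look-alikes from the thing itself.
- manip.boxes_of(picture, label): "location" ([column, row] in pixels, amid what is visible of it).
- manip.silhouettes(picture, label): "region" (480x640 bool, what is visible of it) and "location" ([column, row] in pixels, amid what is visible of it).
- manip.pinpoint(picture, label): "location" ([column, row] in pixels: a listed point, or the origin of a listed thing).
The state is a dict: "time": time; "joint_pos": joint angles; "qvel": joint speeds; "joint_torque": joint torques, N m; "position": TCP position; "orientation": TCP orientation; "ft_force": force on the tool from outside, world axes, zero at the start; "moment": the same for the moment, N m; "width": finger opening in m; "gripper_force": force on a finger pad.
Only numpy, scipy, OpenCV 4.12 (cv2) and the standard library are available. Lean on these libraries where they do the work, as an engineer would, in place of code of your own. Each camera call takes 0.05 s, during which the arm holds its last target. There are 200 camera calls.

## Task

Set up the drilling fixture for its third hole distance: click the stop turret round until the third stop screw, counted clockwise from above starting after the empty station, points straight along the fence at the place for the work. Then lay the slotted angle bracket in the fixture, foot flat on the plate and its long edge flush against the fence, with the outer face of its upright leg pushed up against that screw. Finally swing the cam lever fully over to lock the bracket there, and leave the other things on the bench where they are.

Things in the scene. Friction and masses are not known exactly. Their poses are not given: they have to be found in the camera images.
- drill_fixture: drilling fixture, fixed: grey metal plate 170 x 260 x 12 mm. Origin: centre of its underside, z up, +x away from the robot, +y the turret end; all places are given in this frame, in mm. Steel fence along y: its face to -x lies at x = 40, y = -115 to 10, top z = 26. Upright turret axis at (24, 75), cam pivot at (-14, -20)
- bracket_place (a point): point on the plate top, (24, -9, 12) in the fixture frame, where the bracket's origin belongs, its axes along the fixture's: leg at the turret side, foot pointing to -y. The foot then fills x = 8 to 40, y = -39 to 21, its long edge on the fence, and the leg's outer face (y = 21) meets the end of the third screw
- turret (a joint): turret angle, rad, growing counterclockwise from above, without end stops. A spring detent holds every multiple of 60 deg (1.047) and draws the turret into the nearest click (0.25 N m to leave one). At 0 or a whole turn (6.283) the third screw points to the fixture's -y, at the bracket's place: the wanted click. Starts two or three clicks from it; turn either way
- turret_grip (a point): on the turret axis, z = 50 in the fixture frame, in the aluminium hexagon grip on top of the turret: 34 mm across flats, z = 36 to 62, nothing else at that height beside it. In every click one pair of flats faces the fixture's +x and -x. Below it the dark steel drum, 52 mm in diameter, z = 16 to 36
- screw3_end (a point): outer end of the third stop screw, at (24, 21, 26) in the fixture frame when set. The drum has six stations: one empty hole, then clockwise from above five radial screws with 13 mm hexagon heads, axis z = 26, each 5 mm longer than the last, ending 44, 49, 54 (this one), 59 and 64 mm from the turret axis
- empty_station (a point): mouth of the empty hole on the drum's rim, 26 mm from the turret axis, across the drum from the third screw
- bracket: pale milled slotted angle bracket, loose, about 0.11 kg, standing on its foot on the bench right of the fixture. Origin: centre of the foot's underside. Foot 32 (x) x 60 (y) x 8 mm; upright leg at its +y end, y = 22 to 30, 32 mm wide in x, 50 mm high, outer face at y = 30: take it by the leg from above, across its width or thickness
- cam_lever: eccentric cam with lever, along its own -x; origin on its upright pivot, (-14, -20, 12) in the fixture frame. Open it points to the fixture's -x (starts up to 0.25 rad past that) and the cam is 6 mm clear of the bracket's place. Closes 90 deg counterclockwise from above, to a stop pointing to -y; the last 30 deg of the polished cam press the foot to the fence. Stays where left
- cam_knob (a point): centre of the upright round black knob at the lever's end, 82 mm from the pivot: 16 mm in diameter, z = 33 to 60 in the fixture frame, this point at z = 48. Can be pinched from above and led round; some 5 N towards the end
- allen_key: steel L-shaped hexagon key, 34 x 114 x 9 mm, lying in front of the fixture; bystander, origin under its middle
- vernier: caliper, 67 x 220 x 17 mm, lying at the front left, before the fixed feeder machine (its plate 100 mm high from about y = 0.3 m leftwards, taller parts behind: keep the arm clear); bystander, origin under its middle
- driver: black power driver, 37 x 269 x 38 mm, lying along the front edge; bystander, origin under its middle
- spool: solder spool, 58 mm in diameter, 42 mm high, behind to the right; bystander, origin under its middle
- mug: white mug, 91 mm high, behind to the right; bystander, origin under its middle
There are look-alikes about, which are no part of the job. Leave any red look-alike of the bracket alone.

How it is judged:
By the outcome, as a careful person would: the job done as asked, in the order asked, and still so for the second after the job is handed in, with the robot touching nothing.
It also fails if it takes over 72 s, if anything falls off the work surface, if the arm or the gripper's body presses on something with over 40 N, if the wrist force passes 120 N, or if a joint passes its speed limit or range.

## Working session

There is one attempt and no reset: what is moved stays moved. The work goes in short steps, Python scripts to look and compute and a shell command to move; the robot and the scene stay as the last step left them, time stands still between calls to the robot, and variables do not carry over. Pictures are saved under pics/ and viewed, at most 10 in all, crops included, and the job is handed in when it is done.

```bash
mkdir -p pics; ls
cat > h.py <<'E'
import numpy as np, cv2, json
from scipy.spatial.transform import Rotation as R
from station import manip
def ray(p,px):
    u,v=px; d=np.array([(u-p["cx"])/p["fx"],-(v-p["cy"])/p["fy"],-1.0])
    rot=np.array(p["rotation"]); 
    M=rot if rot.shape==(3,3) else R.from_rotvec(rot).as_matrix()
    return np.array(p["xyz"]),M@d
def atz(p,px,z):
    o,d=ray(p,px); return o+d*(z-o[2])/d[2]
def tri(p1,a,p2,b):
    o1,d1=ray(p1,a);o2,d2=ray(p2,b); d1/=np.linalg.norm(d1);d2/=np.linalg.norm(d2)
    t=np.linalg.lstsq(np.c_[d1,-d2],o2-o1,rcond=None)[0]
    A=o1+t[0]*d1;B=o2+t[1]*d2; return (A+B)/2,np.linalg.norm(A-B)
def proj(p,X):
    rot=np.array(p["rotation"]); M=rot if rot.shape==(3,3) else R.from_rotvec(rot).as_matrix()
    c=M.T@(np.array(X)-p["xyz"]); return np.array([p["cx"]+p["fx"]*c[0]/-c[2],p["cy"]-p["fy"]*c[1]/-c[2]])
def save(p,n): cv2.imwrite(f"pics/{n}.png",np.ascontiguousarray(p["image"][:,:,::-1]))
E
python3 - <<'E'
from h import *
s=manip.snapshot("scene");t=manip.snapshot("top");save(s,"s1");save(t,"t1")
for p in (s,t): print({k:v for k,v in p.items() if k!="image"})
for n in ["drill_fixture","bracket_place","turret_grip","screw3_end","empty_station","bracket","cam_lever","cam_knob","allen_key","vernier","driver"]:
    for q,p in (("s",s),("t",t)):
        print(n,q,[(np.round(d["location"],1).tolist(),round(d["confidence"],2)) for d in manip.pinpoint(p,n)][:4])
print(manip.read_state())
E
```

```text
pics
{'fx': 466.944200579191, 'fy': 466.944200579191, 'cx': 325.441948738419, 'cy': 238.65543373976826, 'xyz': array([-0.10833841, -0.79704661,  0.54437641]), 'rotation': array([ 1.04033812, -0.41104021, -0.6546368 ]), 'shot': 1}
{'fx': 567.7579366813854, 'fy': 567.7579366813854, 'cx': 314.897419468081, 'cy': 237.55543145408953, 'xyz': array([ 0.47334957, -0.05311413,  1.16181162]), 'rotation': array([ 0.05539144, -0.07276625, -1.58034639]), 'shot': 2}
drill_fixture s [([301.1, 232.8], 0.81)]
drill_fixture t [([261.1, 236.2], 0.64)]
bracket_place s [([307.0, 230.3], 0.55)]
bracket_place t [([265.0, 223.3], 0.69)]
turret_grip s [([287.3, 209.7], 0.72)]
turret_grip t [([222.0, 223.9], 0.81)]
screw3_end s [([266.2, 217.3], 0.97)]
screw3_end t [([209.8, 249.2], 0.66)]
empty_station s [([294.8, 213.9], 0.86)]
empty_station t [([229.0, 209.3], 0.71), ([231.2, 294.8], 0.52)]
bracket s [([348.4, 328.3], 0.77), ([344.9, 293.1], 0.69), ([370.1, 273.4], 0.69), ([401.4, 298.6], 0.57)]
bracket t [([443.0, 318.1], 0.96), ([444.4, 249.6], 0.89), ([397.0, 287.4], 0.84), ([265.2, 236.2], 0.55)]
cam_l
[... 452 characters left out ...]
e': 1.2, 'joint_pos': array([ 9.53598511e-01,  3.12918910e-01,  1.49769366e+00,  9.15804335e-06,
        1.33102090e+00, -2.23379641e-01]), 'qvel': array([-1.66745830e-03,  4.30015637e-05, -9.45421562e-04,  3.13445183e-04,
       -3.17436575e-05, -9.24802266e-04]), 'joint_torque': array([ 1.06876840e-03, -4.12149489e+01, -2.59909469e+01, -7.77008358e-05,
        3.81480413e-04,  4.15576736e-06]), 'position': array([0.20145312, 0.48481537, 0.23128688]), 'orientation': array([-6.14616819e-01, -3.08085944e+00,  5.28397399e-05]), 'ft_force': array([-0.49754801,  0.74205093,  0.50861608]), 'moment': array([-0.05819834, -0.03012732, -0.02482506]), 'gripper_force': 0.0, 'width': 0.0857988993928392}
```

Run:
```python
import cv2
t=cv2.imread("pics/t1.png");s=cv2.imread("pics/s1.png")
cv2.imwrite("pics/t1c.png",cv2.resize(t[170:370,170:470],None,fx=2.66,fy=2.66,interpolation=cv2.INTER_CUBIC))
cv2.imwrite("pics/s1c.png",cv2.resize(s[170:370,200:470],None,fx=2.9,fy=2.9,interpolation=cv2.INTER_CUBIC))
```

```text
(no output)
```

View pics/t1c.png

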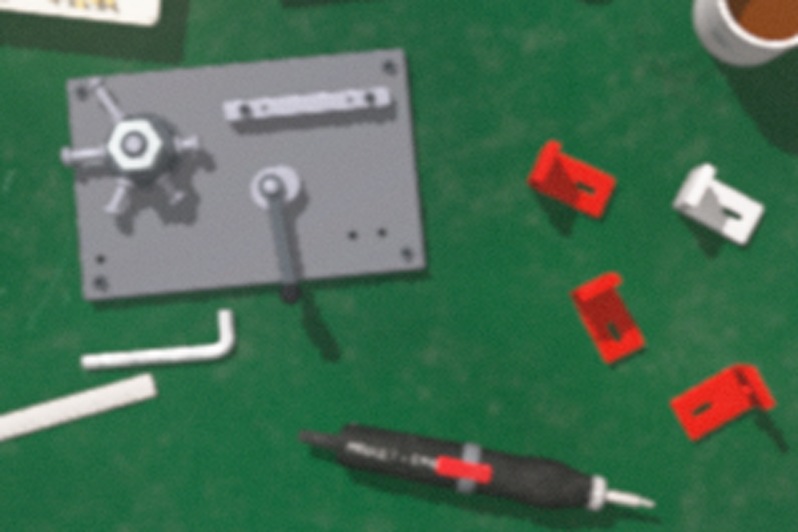

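View pics/s1c.png

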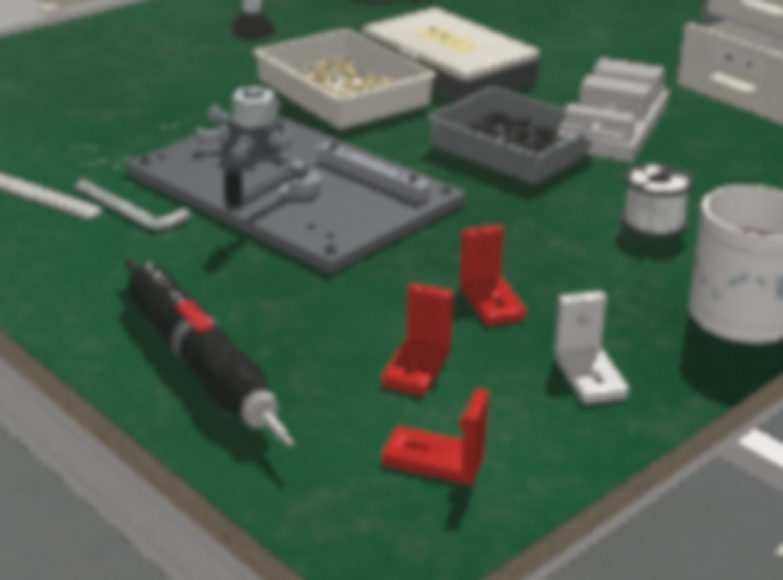

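The top crop shows the empty station at upper right of the turret (crop 165,100). Going clockwise there are the screws at (190,143), (178,195), then the third at (117,205), which must go 120° counterclockwise. The pale bracket is at (715,205) with its leg at its left end, the red ones are look-alikes, and the lever is open, pointing at the robot. The scene view agrees.

```bash
cat > fit.py <<'E'
from h import *
from scipy.optimize import minimize
BR=[((-.016,-.03,0),(.016,.03,.008)),((-.016,.022,0),(.016,.03,.05))]
PL=[((-.085,-.13,0),(.085,.13,.012))]
S=4
def corners(b):
    a,c=np.array(b); return np.array([[ (a,c)[i][0],(a,c)[j][1],(a,c)[k][2]] for i in(0,1) for j in(0,1) for k in(0,1)])
def render(p,boxes,q,box,s=S):
    u0,v0,w,h=box; m=np.zeros((h*s,w*s),np.uint8); c,sn=np.cos(q[2]),np.sin(q[2]); M=np.array([[c,-sn,0],[sn,c,0],[0,0,1]])
    for b in boxes:
        P=np.array([proj(p,M@X+[q[0],q[1],q[3]]) for X in corners(b)])
        P=((P-[u0-.5,v0-.5])*s-.5)
        hull=cv2.convexHull(np.round(P*16).astype(np.int32))
        cv2.fillConvexPoly(m,hull,255,shift=4)
    return cv2.resize(m,(w,h),interpolation=cv2.INTER_AREA).astype(float)/255
def fgmask(p):
    im=cv2.GaussianBlur(p["image"],(3,3),0).astype(int); r,g,b=im[...,0],im[...,1],im[...,2]
    return ((g-np.maximum(r,b))<14)
def fit(views,boxes,q0,masks,fitz=True):
    sets=[]
    for p,m in zip(views,masks):
        vs,us=np.nonzero(m); u0,v0=us.min()-12,vs.min()-12; w,h=us.max()-u0+12,vs.max()-v0+12
        sets.append((p,cv2.GaussianBlur(m[v0:v0+h,u0:u0+w].astype(float),(0,0),1.5),(u0,v0,w,h)))
    sc=np.array([.01,.01,.1,.01])
    def f(x):
        q=np.array(q0)+x*sc*[1,1,1,fitz]
        return sum(((cv2.GaussianBlur(render(p,boxes,q,bx),(0,0),1.5)-m)**2).mean() for p,m,bx in sets)
    r=minimize(f,np.zeros(4),method="Nelder-Mead",options=dict(initial_simplex=np.vstack([np.zeros(4),np.eye(4)]),maxiter=300,xatol=.005,fatol=1e-7))
    return np.array(q0)+r.x*sc*[1,1,1,fitz],r.fun
def comp(m,px):
    n,l=cv2.connectedComponents(m.astype(np.uint8)); return l==l[int(round(px[1])),int(round(px[0]))]
E
python3 - <<'E'
from fit import *
s=manip.snapshot("scene");t=manip.snapshot("top")
def best(p,n,near): 
    L=manip.silhouettes(p,n); return min(L,key=lambda d:np.hypot(*(np.array(d["location"])-near)))
# bracket
print("bracket tri",tri(s,[401.4,298.6],t,[443,249.6]))
def pale(p):
    im=p["image"].astype(int); return ((im[...,1]-np.maximum(im[...,0],im[...,2]))<10)&((im[...,0]-im[...,1])<40)
for name,ms in (("net",[best(s,"bracket",(401,290))["region"],best(t,"bracket",(440,245))["region"]]),
                ("col",[comp(pale(s),(402,282)),comp(pale(t),(435,243))])):
    print(name,[m.sum() for m in ms])
    for fz in (True,False): print(fit([s,t],BR,[.475,-.28,-.5,0],ms,fz))
    for i in(0,1): print(i,fit([[s,t][i]],BR,[.475,-.28,-.5,0],[ms[i]],False))
# plate
ms=[]
for p,c in((s,(301,233)),(t,(261,236))):
    m=best(p,"drill_fixture",c)["region"]; print("plate",m.sum())
    ms.append(m)
g=atz(t,(261.1,236.2),.012); print(g)
for i in (0,1): print(i,fit([[s,t][i]],PL,[g[0],g[1],.09,0],[ms[i]],False))
print(fit([s,t],PL,[g[0],g[1],.09,0],ms,True))
for n in ["bracket_place","turret_grip","screw3_end","empty_station","cam_lever","cam_knob"]:
    a,b=manip.pinpoint(s,n)[0]["location"],manip.pinpoint(t,n)[0]["location"]; print(n,*[np.round(x,4) for x in tri(s,a,t,b)])
E
```

```text
bracket tri (array([ 0.53799757, -0.32524717,  0.00738962]), np.float64(0.006431093447616869))
net [np.int64(643), np.int64(504)]
(array([ 0.465, -0.275, -0.45 ,  0.005]), np.float64(0.3285987890673468))
(array([ 0.465, -0.275, -0.45 ,  0.   ]), np.float64(0.3285987890673468))
0 (array([ 0.475, -0.28 , -0.5  ,  0.   ]), np.float64(0.18588640233946133))
1 (array([ 0.465, -0.275, -0.45 ,  0.   ]), np.float64(0.14271238672788547))
col [np.int64(621), np.int64(517)]
(array([ 0.465, -0.275, -0.45 ,  0.005]), np.float64(0.3277326425413637))
(array([ 0.465, -0.275, -0.45 ,  0.   ]), np.float64(0.3277326425413637))
0 (array([ 0.475, -0.28 , -0.5  ,  0.   ]), np.float64(0.18209674538107534))
1 (array([ 0.465, -0.275, -0.45 ,  0.   ]), np.float64(0.14563589716028835))
plate 3636
plate 10612
[0.57103611 0.04286308 0.012     ]
0 (array([0.57501216, 0.04485454, 0.08724517, 0.        ]), np.float64(0.009852579780071986))
1 (array([0.57410178, 0.04276632, 0.08098653, 0.        ]), np.float64(0.0036795186028771225))
(array([0.57396537, 0.04267714, 0.08030777, 0.00089514]), np.float64(0.013770753063088484))
bracket_place [0.6002 0.0338 0.0099] 0.0067
turret_grip [0.5837 0.1218 0.0409] 0.007
screw3_end [ 0.5275  0.1737 -0.0516] 0.0621
empty_station [0.6165 0.1119 0.0265] 0.007Traceback (most recent call last):
  File "<stdin>", line 23, in <module>
IndexError: list index out of range
```

```bash
cat >> fit.py <<'E'
def fx2w(F,X):
    c,sn=np.cos(F[2]),np.sin(F[2]); X=np.array(X)/1000.; return np.array([F[0]+c*X[0]-sn*X[1],F[1]+sn*X[0]+c*X[1],F[3]+X[2]])
E
python3 - <<'E'
from fit import *
s=manip.snapshot("scene");t=manip.snapshot("top")
def pale(p):
    im=p["image"].astype(int); return ((im[...,1]-np.maximum(im[...,0],im[...,2]))<10)&((im[...,0]-im[...,1])<40)
ms=[comp(pale(s),(402,282)),comp(pale(t),(435,243))]
for v,m in (([s,t],ms),([s],ms[:1]),([t],ms[1:])): B,f=fit(v,BR,[.538,-.325,-.5,0],m,len(v)==2); print("br",B,f)
B,_=fit([t],BR,[.538,-.325,-.5,0],ms[1:],False)
for n in ["bracket_place","turret_grip","empty_station","cam_lever","cam_knob"]:
    for p,k in((s,"s"),(t,"t")):
        L=manip.pinpoint(p,n); z=dict(bracket_place=.012,turret_grip=.05,empty_station=.026,cam_lever=.012,cam_knob=.048)[n]
        if L: print(n,k,np.round(atz(p,L[0]["location"],z),4))
F=[.574,.0427,.081,0]
for n,X in dict(turret_grip=(24,75,50),place=(24,-9,12),pivot=(-14,-20,12)).items(): print(n,fx2w(F,X))
def draw(p,F,B,crop,name,k):
    u0,v0,w,h=crop; im=cv2.resize(p["image"][v0:v0+h,u0:u0+w,::-1],None,fx=k,fy=k,interpolation=cv2.INTER_CUBIC)
    def poly(P,c): cv2.polylines(im,[np.round([(proj(p,x)-[u0-.5,v0-.5])*k for x in P]).astype(int)],True,c,1,cv2.LINE_AA)
    for z in (12,): poly([fx2w(F,(x,y,z)) for x,y in((-85,-130),(85,-130),(85,130),(-85,130))],(0,0,255))
    poly([fx2w(F,(x,y,26)) for x,y in((40,-115),(52,-115),(52,10),(40,10))],(0,255,255))
    poly([fx2w(F,(24+17*np.cos(a),75+17*np.sin(a),62)) for a in np.arange(0,6.3,.2)],(255,0,255))
    for b in ([-16,-30,8],[-16,22,50]): 
        x0,y0,z=b; poly([fx2w(B,(x,y,z)) for x,y in((-16,y0),(16,y0),(16,30),(-16,30))],(255,0,0))
    return im
a=draw(t,F,B,(185,170,295,125),"t",2.7);b=draw(s,F,B,(230,190,200,125),"s",3.2)
W=max(a.shape[1],b.shape[1]); o=np.zeros((a.shape[0]+b.shape[0],W,3),np.uint8);o[:a.shape[0],:a.shape[1]]=a;o[a.shape[0]:,:b.shape[1]]=b
print(o.shape);cv2.imwrite("pics/ov.png",o[:600])
E
```

```text
br [ 0.54425537 -0.32111218 -0.52053444 -0.00081249] 0.0028566872949060016
br [ 0.54293598 -0.32119253 -0.53854013  0.        ] 0.0012600018822355094
br [ 0.54468057 -0.32158647 -0.53355528  0.        ] 0.0010048169201882001
bracket_place s [0.5948 0.0378 0.012 ]
bracket_place t [0.5971 0.0349 0.012 ]
turret_grip s [0.5781 0.1017 0.05  ]
turret_grip t [0.5911 0.1158 0.05  ]
empty_station s [0.6093 0.1116 0.026 ]
empty_station t [0.6195 0.1054 0.026 ]
cam_lever s [0.5662 0.0257 0.012 ]
cam_lever t [0.557  0.0243 0.012 ]
cam_knob s [0.4856 0.0119 0.048 ]
turret_grip [0.59185295 0.11939597 0.05      ]
place [0.59864951 0.03567138 0.012     ]
pivot [0.56166413 0.02163281 0.012     ]
(738, 796, 3)
```

View pics/ov.png

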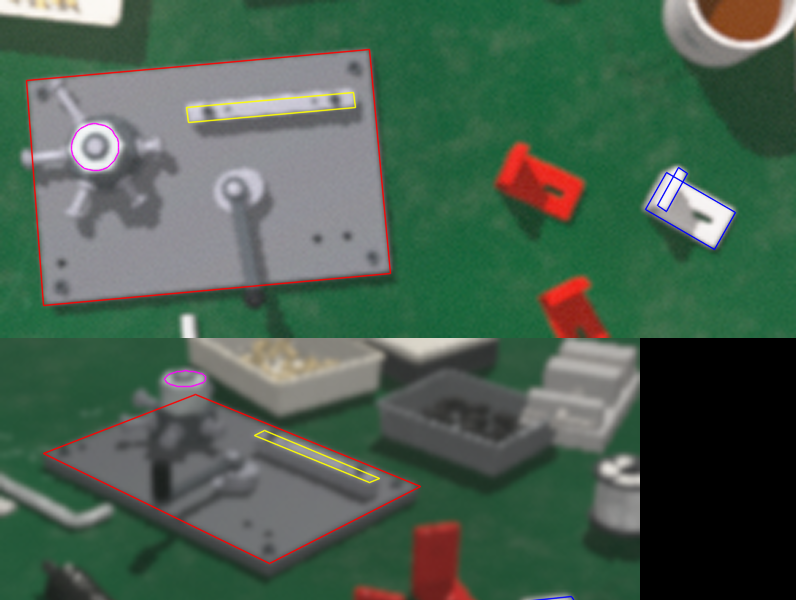

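The overlay fits: the plate, fence, hex grip and pale bracket outlines all lie on the top image, and the scene view is within about 4 mm. Next comes a planner that gives tool-axis shifts.

```bash
cat > plan.py <<'E'
from fit import *
F=[.574,.0432,.0815,0]; 
def Rdown(phi): # tool y at world angle phi, z down
    y=np.array([np.cos(phi),np.sin(phi),0]); z=np.array([0,0,-1.]); return np.c_[np.cross(y,z),y,z]
def rows(targets):  # (xyz, phi) list
    s=manip.read_state(); M=R.from_rotvec(s["orientation"])
    print("t",round(s["time"],2),"pos",np.round(s["position"],4),"phi",round(np.degrees(np.arctan2(M.as_matrix()[1,1],M.as_matrix()[0,1])),2),"F",np.round(s["ft_force"],1),"q6",round(s["joint_pos"][5],2))
    for x,phi in targets:
        d=M.inv().apply(np.array(x)-s["position"]); r=(M.inv()*R.from_matrix(Rdown(phi))).as_rotvec()/(np.pi/2)
        print([np.round(d,4).tolist(),np.round(r,4).tolist()])
E
python3 - <<'E'
from plan import *
g=fx2w(F,(24,75,0)); a=F[2]-np.pi/3; print(g)
rows([((g[0],g[1],.2),a),((g[0],g[1],.036),a)])
E
```

```text
[0.5918146  0.11990489 0.        ]
t 2.55 pos [0.2015 0.4848 0.2313] phi 67.43 F [-0.5 -0.3  0.5] q6 -0.22
[[-0.5005, -0.1872, 0.0313], [0.0, -0.0, 1.364]]
[[-0.5005, -0.1872, 0.1953], [0.0, -0.0, 1.364]]
```

```bash
python3 -m jog '[[[-0.5,-0.187,0.03],[0,0,0.9]],[[-0.5,-0.187,0.03],[0,0,0.9]],[[-0.5,-0.187,0.03],[0,0,0.9]],[[-0.5,-0.187,0.03],[0,0,0.9]],[[-0.5,-0.187,0.03],[0,0,0.9]],[[-0.5,-0.187,0.03],[0,0,0.9]],[[-0.5,-0.187,0.03],[0,0,0.9]],[[-0.5,-0.187,0.03],[0,0,0.9]],[[-0.5,-0.187,0.03],[0,0,0.9]],[[-0.5,-0.187,0.03],[0,0,0.9]],[[-0.5,-0.187,0.03],[0,0,0.9]],[[-0.5,-0.187,0.03],[0,0,0.9]],[[-0.5,-0.187,0.03],[0,0,0.9]],[[-0.5,-0.187,0.03],[0,0,0.9]]]' -1 60
python3 - <<'E'
from plan import *
g=fx2w(F,(24,75,0)); a=F[2]-np.pi/3
rows([((g[0],g[1],.1),a),((g[0],g[1],.036),a)])
E
```

```text
time: 3.72
position: [0.5946, 0.1155, 0.2]
orientation: [2.473, 1.937, -0.001]
ft_force: [0.2, -0.6, -0.1]
width: 0.0853
gripper_force: 0.0
t 3.72 pos [0.5946 0.1155 0.2   ] phi -13.86 F [ 0.2 -0.6 -0.1] q6 0.24
[[0.0037, -0.0038, 0.1], [0.0004, 0.0006, 0.4607]]
[[0.0038, -0.0038, 0.164], [0.0004, 0.0006, 0.4607]]
```

```bash
python3 -m jog '[[[0,0,0.06],[0,0,0.46]],[[0,0,0.06],[0,0,0.46]],[[0,0,0.08],[0,0,0.46]],[[0,0,0.08],[0,0,0.46]],[[0,0,0.08],[0,0,0.46]],[[0,0,0.08],[0,0,0.46]],[[0,0,0.08],[0,0,0.46]],[[0,0,0.08],[0,0,0.46]]]'
python3 - <<'E'
from plan import *
g=fx2w(F,(24,75,0)); a=F[2]-np.pi/3
rows([((g[0],g[1],.036),a)])
s=manip.snapshot("scene");t=manip.snapshot("top")
rows([((g[0],g[1],.036),a)])
E
```

```text
time: 4.38
position: [0.5913, 0.1204, 0.1213]
orientation: [-2.994, -0.951, -0.0]
ft_force: [0.9, -0.5, -0.9]
width: 0.0854
gripper_force: 0.0
t 4.38 pos [0.5913 0.1204 0.1213] phi -54.78 F [ 0.9 -0.5 -0.9] q6 0.96
[[0.0001, 0.0007, 0.0853], [-0.0, -0.0, 0.0061]]
t 4.48 pos [0.5914 0.1204 0.1214] phi -54.8 F [ 0.3  0.  -0.1] q6 0.96
[[0.0001, 0.0006, 0.0854], [0.0, -0.0, 0.0059]]
```

```bash
python3 -m jog '[[[0,0,0.035],[0,0,0.006]],[[0,0,0.065],[0,0,0.006]],[[0,0,0.085],[0,0,0.006]],[[0,0,0.085],[0,0,0.006]],[[0,0,0.085],[0,0,0.006]]]'
python3 -m jog '[[[0,0,0],[0,0,0]],[[0,0,0],[0,0,0]],[[0,0,0],[0,0,0]],[[0,0,0],[0,0,0]],[[0,0,0],[0,0,0]],[[0,0,0],[0,0,0]],[[0,0,0],[0,0,0]],[[0,0,0],[0,0,0]]]' 1 50
```

```text
time: 4.9
position: [0.5913, 0.1203, 0.0362]
orientation: [-2.999, -0.933, 0.002]
ft_force: [1.2, 0.4, 0.4]
width: 0.0854
gripper_force: 0.0
time: 5.57
position: [0.5924, 0.1194, 0.0376]
orientation: [2.999, 0.931, 0.004]
ft_force: [-0.2, -4.2, 4.9]
width: 0.0332
gripper_force: 51.9
```

```bash
python3 -m jog '[[[0,0,0],[0,0,-0.9]],[[0,0,0],[0,0,-0.9]],[[0,0,0],[0,0,-0.9]],[[0,0,0],[0,0,-0.9]],[[0,0,0],[0,0,-0.9]],[[0,0,0],[0,0,-0.9]],[[0,0,0],[0,0,-0.9]],[[0,0,0],[0,0,-0.9]],[[0,0,0],[0,0,-0.9]],[[0,0,0],[0,0,-0.9]],[[0,0,0],[0,0,-0.9]],[[0,0,0],[0,0,-0.9]]]'
python3 -m jog '[[[0,0,0],[0,0,-0.433]],[[0,0,0],[0,0,-0.433]],[[0,0,0],[0,0,-0.433]],[[0,0,0],[0,0,-0.433]],[[0,0,0],[0,0,-0.433]],[[0,0,0],[0,0,-0.433]],[[0,0,0],[0,0,-0.433]],[[0,0,0],[0,0,-0.433]]]'
python3 -c "
from plan import *
rows([])"
```

```text
time: 6.57
position: [0.5912, 0.1198, 0.0376]
orientation: [-1.668, -2.662, 0.001]
ft_force: [-7.1, -3.7, 10.2]
width: 0.0328
gripper_force: 52.5
time: 7.23
position: [0.5907, 0.1194, 0.0376]
orientation: [-0.693, -3.062, 0.003]
ft_force: [-9.3, -5.9, 11.7]
width: 0.0331
gripper_force: 52.7
t 7.23 pos [0.5907 0.1194 0.0376] phi 64.5 F [-9.3 -5.9 11.7] q6 -1.12
```

```bash
python3 -m jog '[[[0,0,0],[0,0,0]],[[0,0,0],[0,0,0]],[[0,0,0],[0,0,0]],[[0,0,0],[0,0,0]],[[0,0,-0.02],[0,0,0]],[[0,0,-0.06],[0,0,0]],[[0,0,-0.1],[0,0,0]],[[0,0,-0.12],[0,0,0]],[[0,0,-0.12],[0,0,0]]]' -1
python3 - <<'E'
from plan import *
B=[.5447,-.3214,-.53,0]; l=fx2w(B,(0,26,0)); a=np.pi/2-.53
print(l); rows([((l[0],l[1],.15),a),((l[0],l[1],.026),a)])
E
```

```text
time: 7.98
position: [0.5935, 0.1205, 0.1617]
orientation: [0.692, 3.055, 0.004]
ft_force: [0.4, -0.1, 0.5]
width: 0.0852
gripper_force: 0.0
[ 0.55784387 -0.29896702  0.        ]
t 7.98 pos [0.5935 0.1205 0.1617] phi 64.48 F [ 0.4 -0.1  0.5] q6 -1.12
[[-0.1484, -0.394, 0.0113], [0.0029, 0.0052, 0.0539]]
[[-0.1473, -0.3945, 0.1353], [0.0029, 0.0052, 0.0539]]
```

```bash
python3 -m jog '[[[-0.148,-0.394,0.01],[0,0,0.054]],[[-0.148,-0.394,0.01],[0,0,0.054]],[[-0.148,-0.394,0.01],[0,0,0.054]],[[-0.148,-0.394,0.01],[0,0,0.054]],[[-0.148,-0.394,0.01],[0,0,0.054]],[[-0.148,-0.394,0.01],[0,0,0.054]],[[-0.148,-0.394,0.01],[0,0,0.054]],[[-0.148,-0.394,0.01],[0,0,0.054]],[[-0.148,-0.394,0.01],[0,0,0.054]],[[-0.148,-0.394,0.01],[0,0,0.054]],[[-0.148,-0.394,0.01],[0,0,0.054]],[[-0.148,-0.394,0.01],[0,0,0.054]],[[-0.148,-0.394,0.01],[0,0,0.054]],[[-0.148,-0.394,0.01],[0,0,0.054]]]' -0.2
python3 - <<'E'
from plan import *
s=manip.snapshot("scene");t=manip.snapshot("top")
B=[.5447,-.3214,-.53,0]; l=fx2w(B,(0,26,0)); a=np.pi/2-.53
rows([((l[0],l[1],.026),a)])
print(manip.read_state()["width"])
a=cv2.resize(t["image"][170:300,190:470,::-1],None,fx=2.8,fy=2.8,interpolation=cv2.INTER_CUBIC)
b=cv2.resize(s["image"][180:280,220:480,::-1],None,fx=2.1,fy=2.1,interpolation=cv2.INTER_CUBIC)
o=np.zeros((a.shape[0]+b.shape[0],784,3),np.uint8);o[:a.shape[0],:a.shape[1]]=a;o[a.shape[0]:,:b.shape[1]]=b;cv2.imwrite("pics/v2.png",o)
E
```

```text
time: 9.15
position: [0.5554, -0.2975, 0.1459]
orientation: [-0.821, -3.032, -0.001]
ft_force: [-0.3, 0.0, -0.3]
width: 0.0514
gripper_force: 0.0
t 9.25 pos [ 0.5556 -0.2975  0.1463] phi 59.72 F [-0.2  0.1 -0.8] q6 -1.72
[[-0.0027, -0.0001, 0.1203], [0.0001, -0.0001, 0.001]]
0.05120259753422381
```

View pics/v2.png

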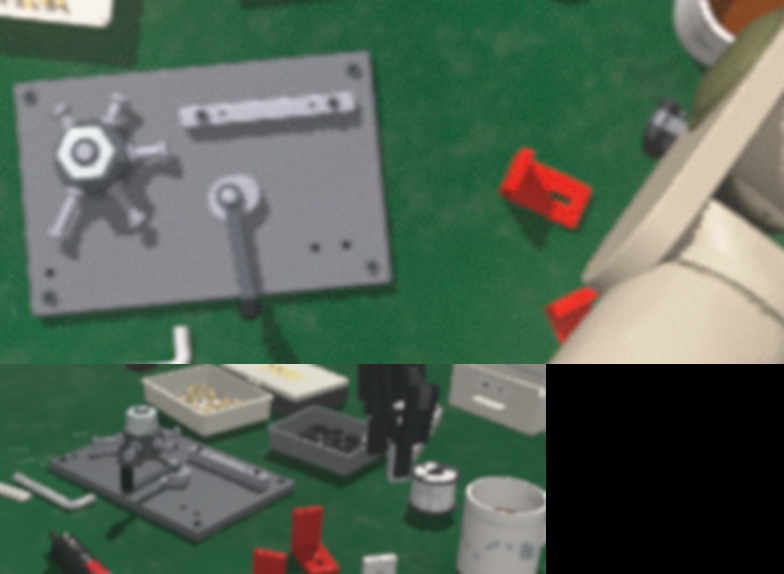

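The turret is set: the empty station is now at the left, and counting clockwise (62,108), (120,98), (165,150) puts the third screw pointing along the fence at −y. Next I go down onto the bracket leg.

```bash
python3 -m jog '[[[-0.002,0,0.035],[0,0,0]],[[-0.002,0,0.07],[0,0,0]],[[-0.002,0,0.1],[0,0,0]],[[-0.002,0,0.12],[0,0,0]],[[-0.002,0,0.12],[0,0,0]],[[-0.002,0,0.12],[0,0,0]]]'
python3 -m jog '[[[0,0,0],[0,0,0]],[[0,0,0],[0,0,0]],[[0,0,0],[0,0,0]],[[0,0,0],[0,0,0]],[[0,0,0],[0,0,0]],[[0,0,0],[0,0,0]],[[0,0,0],[0,0,0]]]' 1 50
python3 -c "
from plan import *
rows([])"
```

```text
time: 9.75
position: [0.5571, -0.2992, 0.0263]
orientation: [-0.822, -3.031, -0.001]
ft_force: [-0.1, -0.2, 0.1]
width: 0.0514
gripper_force: 0.0
time: 10.33
position: [0.5575, -0.3004, 0.0278]
orientation: [0.823, 3.029, -0.001]
ft_force: [0.5, 1.8, 6.4]
width: 0.007
gripper_force: 49.9
t 10.33 pos [ 0.5575 -0.3004  0.0278] phi 59.6 F [0.5 1.8 6.4] q6 -1.72
```

```bash
python3 -m jog '[[[0,0,-0.02],[0,0,0]],[[0,0,-0.05],[0,0,0]],[[0,0,-0.08],[0,0,0]],[[0,0,-0.1],[0,0,0]],[[0,0,-0.1],[0,0,0]]]'
python3 - <<'E'
from plan import *
g=fx2w(F,(21,12,0)); a=np.pi/2+F[2]
rows([((g[0],g[1],.126),a)]); print(g,manip.read_state()["width"])
E
```

```text
time: 10.75
position: [0.5584, -0.3012, 0.1314]
orientation: [0.821, 3.024, -0.005]
ft_force: [0.1, -0.6, -1.4]
width: 0.0071
gripper_force: 49.0
t 10.75 pos [ 0.5584 -0.3012  0.1314] phi 59.61 F [ 0.1 -0.6 -1.4] q6 -1.72
[[0.1505, 0.3269, 0.0038], [-0.0023, 0.0048, -0.3896]]
[0.59395338 0.05686977 0.        ] 0.007141831467958308
```

```bash
python3 -m jog '[[[0.15,0.327,0],[0,0,-0.39]],[[0.15,0.327,0],[0,0,-0.39]],[[0.15,0.327,0],[0,0,-0.39]],[[0.15,0.327,0],[0,0,-0.39]],[[0.15,0.327,0],[0,0,-0.39]],[[0.15,0.327,0],[0,0,-0.39]],[[0.15,0.327,0],[0,0,-0.39]],[[0.15,0.327,0],[0,0,-0.39]],[[0.15,0.327,0],[0,0,-0.39]],[[0.15,0.327,0],[0,0,-0.39]],[[0.15,0.327,0],[0,0,-0.39]],[[0.15,0.327,0],[0,0,-0.39]],[[0.15,0.327,0],[0,0,-0.39]]]'
python3 - <<'E'
from plan import *
s=manip.snapshot("scene");t=manip.snapshot("top")
g=fx2w(F,(21,12,0)); a=np.pi/2+F[2]
rows([((g[0],g[1],.06),a)]); print(g,manip.read_state()["width"])
a=cv2.resize(t["image"][170:300,190:340,::-1],None,fx=3,fy=3,interpolation=cv2.INTER_CUBIC)
b=cv2.resize(s["image"][140:270,220:345,::-1],None,fx=2.7,fy=3,interpolation=cv2.INTER_CUBIC)
cv2.imwrite("pics/v3.png",np.hstack([a,b]))
E
```

```text
time: 11.83
position: [0.5928, 0.0568, 0.1259]
orientation: [0.127, -3.138, 0.0]
ft_force: [0.7, -0.8, -1.1]
width: 0.0069
gripper_force: 49.1
t 11.93 pos [0.5929 0.0568 0.1261] phi 94.61 F [ 0.2 -0.7 -1.6] q6 -1.75
[[-0.0011, 0.0, 0.0661], [-0.0, -0.0002, -0.0006]]
[0.59395338 0.05686977 0.        ] 0.007041237092769333
```

View pics/v3.png

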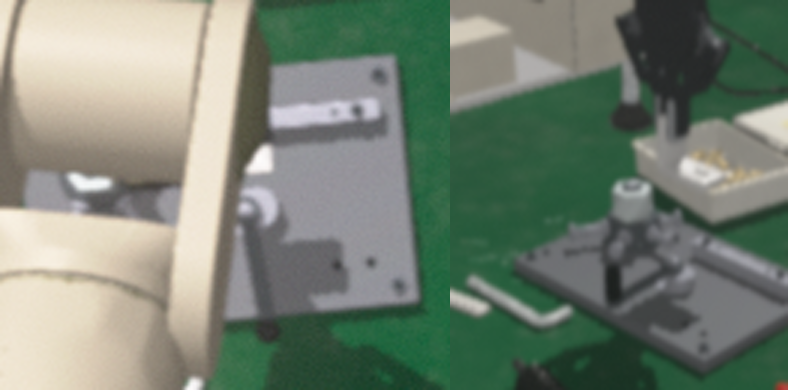

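```bash
python3 -m jog '[[[-0.001,0,0.03],[0,0,0]],[[-0.001,0,0.05],[0,0,0]],[[-0.001,0,0.065],[0,0,0]],[[-0.001,0,0.075],[0,0,0]],[[-0.001,0,0.08],[0,0,0]],[[-0.001,0,0.083],[0,0,0]],[[-0.001,0,0.085],[0,0,0]],[[-0.001,0,0.085],[0,0,0]],[[-0.001,0,0.085],[0,0,0]]]'
python3 -c "
from plan import *
rows([])"
```

```text
time: 12.68
position: [0.5943, 0.0579, 0.042]
orientation: [-0.129, 3.138, -0.0]
ft_force: [0.1, -0.1, -0.7]
width: 0.0068
gripper_force: 49.1
t 12.68 pos [0.5943 0.0579 0.042 ] phi 94.71 F [ 0.1 -0.1 -0.7] q6 -1.75
```

```bash
python3 -m jog '[[[0,0,0.001],[0,0,0]],[[0,0,0.002],[0,0,0]],[[0,0,0.0025],[0,0,0]],[[0,0,0.0025],[0,0,0]]]'
python3 -c "
from plan import *
rows([])"
```

```text
time: 13.02
position: [0.5942, 0.058, 0.0398]
orientation: [-0.129, 3.138, -0.0]
ft_force: [-2.5, -0.4, 5.0]
width: 0.0067
gripper_force: 50.1
t 13.02 pos [0.5942 0.058  0.0398] phi 94.71 F [-2.5 -0.4  5. ] q6 -1.75
```

```bash
python3 -m jog '[[[-0.001,0,0],[0,0,0]],[[-0.002,0,0],[0,0,0]],[[-0.002,0,0],[0,0,0]]]' | grep -E "pos|ft_f"
python3 -m jog '[[[-0.001,0,0],[0,0,0]],[[-0.001,0,0],[0,0,0]]]'| grep -E "pos|ft_f"
python3 -m jog '[[[-0.001,0,0],[0,0,0]],[[-0.001,0,0],[0,0,0]]]'| grep -E "pos|ft_f"
```

```text
position: [0.5962, 0.0581, 0.0398]
ft_force: [-2.8, -0.5, 6.2]
position: [0.5971, 0.0582, 0.0398]
ft_force: [-3.6, -1.2, 6.3]
position: [0.5976, 0.0583, 0.0398]
ft_force: [-6.4, -1.0, 8.0]
```

```bash
python3 -m jog '[[[-0.001,0,0],[0,0,0]],[[-0.001,0,0],[0,0,0]]]'| grep -E "pos|ft_f"
python3 -m jog '[[[-0.0005,0.001,0],[0,0,0]],[[-0.0005,0.002,0],[0,0,0]],[[-0.0005,0.002,0],[0,0,0]]]'| grep -E "pos|ft_f"
python3 -m jog '[[[0,0.001,0],[0,0,0]],[[0,0.001,0],[0,0,0]]]'| grep -E "pos|ft_f"
```

```text
position: [0.5978, 0.0583, 0.0399]
ft_force: [-11.4, -1.1, 13.1]
position: [0.5979, 0.0588, 0.0398]
ft_force: [-12.1, -9.9, 12.7]
position: [0.5979, 0.0592, 0.0398]
ft_force: [-12.0, -12.3, 11.9]
```

```bash
python3 -m jog '[[[0.001,0,-0.001],[0,0,0]],[[0.001,0,-0.001],[0,0,0]]]'| grep -E "pos|ft_f"
python3 -m jog '[[[0,0.001,0],[0,0,0]],[[0,0.001,0],[0,0,0]]]'| grep -E "pos|ft_f"
python3 -m jog '[[[0,0.001,0],[0,0,0]],[[0,0.001,0],[0,0,0]]]'| grep -E "pos|ft_f"
```

```text
position: [0.5974, 0.0608, 0.0399]
ft_force: [-5.1, -2.0, 0.3]
position: [0.5975, 0.0613, 0.0399]
ft_force: [-6.0, -7.4, 3.3]
position: [0.5975, 0.0615, 0.0399]
ft_force: [-5.9, -11.6, 3.4]
```

```bash
python3 -m jog '[[[-0.001,0.001,0],[0,0,0]],[[-0.001,0.001,0],[0,0,0]],[[-0.001,0.001,0],[0,0,0]]]'| grep -E "pos|ft_f"
python3 -m jog '[[[0,0,0],[0,0,0]],[[0,0,0],[0,0,0]],[[0,0,0],[0,0,0]],[[0,0,-0.02],[0,0,0]],[[0,0,-0.06],[0,0,0]],[[0,0,-0.1],[0,0,0]],[[0,0,-0.13],[0,0,0]],[[0,0,-0.13],[0,0,0]]]' 0.35
python3 - <<'E'
from plan import *
rows([])
k=[-14-82,-20,48]
print("knob at open",fx2w(F,k))
# move clear to the front (fixture x -96 side) first
g=fx2w(F,(-110,-25,0));a=np.pi/2+F[2]
rows([((g[0],g[1],.17),a)])
E
```

```text
position: [0.5977, 0.0617, 0.0399]
ft_force: [-10.3, -16.0, 6.5]
time: 15.6
position: [0.6016, 0.0648, 0.1769]
orientation: [-0.13, 3.127, -0.002]
ft_force: [0.2, -0.2, 1.0]
width: 0.0278
gripper_force: 0.0
t 15.6 pos [0.6016 0.0648 0.1769] phi 94.75 F [ 0.2 -0.2  1. ] q6 -1.74
knob at open [0.47994685 0.01545104 0.048     ]
t 15.6 pos [0.6016 0.0648 0.1769] phi 94.75 F [ 0.2 -0.2  1. ] q6 -1.74
[[0.1394, -0.0441, 0.0053], [-0.0011, 0.0077, 0.0009]]
```

```bash
python3 -m jog '[[[0.135,0.04,-0.04],[0,0,0]],[[0.135,0.04,-0.04],[0,0,0]],[[0.135,0.04,-0.04],[0,0,0]],[[0.135,0.04,-0.04],[0,0,0]],[[0.135,0.04,-0.04],[0,0,0]],[[0.135,0.04,-0.04],[0,0,0]],[[0.135,0.04,-0.04],[0,0,0]]]' -0.2
python3 - <<'E'
from plan import *
s=manip.snapshot("scene");t=manip.snapshot("top")
rows([])
for p,k in((s,"s"),(t,"t")):
    for n,z in (("cam_knob",.048),("cam_lever",.012)):
        print(n,k,[(np.round(atz(p,d["location"],z),4),round(d["confidence"],2),np.round(d["location"])) for d in manip.pinpoint(p,n)][:2])
a=cv2.resize(t["image"][170:300,190:340,::-1],None,fx=2.6,fy=3,interpolation=cv2.INTER_CUBIC)
b=cv2.resize(s["image"][170:270,245:345,::-1],None,fx=3.9,fy=3.9,interpolation=cv2.INTER_CUBIC)
cv2.imwrite("pics/v4.png",np.hstack([a,b]))
E
```

```text
time: 16.18
position: [0.4618, 0.0932, 0.2095]
orientation: [-0.129, 3.139, 0.0]
ft_force: [-0.2, 0.2, 0.4]
width: 0.051
gripper_force: 0.0
t 16.28 pos [0.4618 0.093  0.2091] phi 94.69 F [-0.3  0.1  0.6] q6 -1.7
cam_knob s [(array([0.4912, 0.0236, 0.048 ]), 0.81, array([279., 230.]))]
cam_lever s [(array([ 0.7536, -0.2193,  0.012 ]), 0.64, array([426., 245.])), (array([0.5666, 0.0135, 0.012 ]), 0.57, array([306., 235.]))]
cam_knob t [(array([0.4853, 0.0116, 0.048 ]), 0.61, array([276., 278.]))]
cam_lever t [(array([0.5537, 0.0235, 0.012 ]), 0.8, array([271., 245.])), (array([0.5998, 0.0661, 0.012 ]), 0.41, array([250., 222.]))]
```

View pics/v4.png

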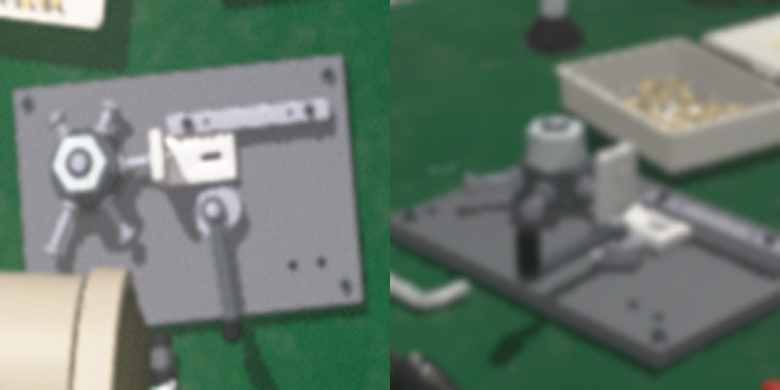

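Run:
```python
from plan import *
t=manip.snapshot("top"); im=t["image"]
for th in (-.25,-.15,-.1,-.05,0,.05,.1,.15,.25):
    X=fx2w(F,(-14-82*np.cos(th),-20-82*np.sin(th),48)); print(th,np.round(X,4),np.round(proj(t,X),1),np.round(proj(t,X+[0,0,.012]),1))
sub=im[262:292,262:296].astype(int); m=sub.max(2); 
m2=(m<62)&(sub.max(2)-sub.min(2)<14); v,u=np.nonzero(m2); print(len(u),u.mean()+262,v.mean()+262,u.min()+262,u.max()+262,v.min()+262,v.max()+262)
for r in range(266,290): print(r,''.join('#' if m2[r-262,c] else '.' for c in range(34)))
```

```text
-0.25 [0.4808 0.0359 0.048 ] [263.3 280.6] [262.8 280.6]
-0.15 [0.4799 0.0277 0.048 ] [267.5 281.1] [267. 281.]
-0.1 [0.4797 0.0236 0.048 ] [269.6 281.1] [269.1 281.1]
-0.05 [0.4797 0.0195 0.048 ] [271.6 281.1] [271.2 281.1]
0 [0.4799 0.0155 0.048 ] [273.7 280.9] [273.4 280.9]
0.05 [0.4804 0.0114 0.048 ] [275.8 280.7] [275.5 280.7]
0.1 [0.481  0.0073 0.048 ] [277.9 280.4] [277.6 280.3]
0.15 [0.4819 0.0033 0.048 ] [280.  279.9] [279.6 279.9]
0.25 [ 0.4841 -0.0046  0.048 ] [284.  278.7] [283.7 278.6]
22 279.77272727272725 280.40909090909093 276 282 278 283
266 ..................................
267 ..................................
268 ..................................
269 ..................................
270 ..................................
271 ..................................
272 ..................................
273 ..................................
274 ..................................
275 ..................................
276 ..................................
277 ..................................
278 ..................###.............
279 .................#.##.............
280 ..............##..###.............
281 ................#####.............
282 ...............#####..............
283 .................#................
284 ..................................
285 ..................................
286 ..................................
287 ..................................
288 ..................................
289 ..................................
```

Run:
```python
from plan import *
a=np.pi/2+F[2]+.11
rows([((.4812,.0065,.12),a),((.4812,.0065,.037),a)])
```

```text
t 16.53 pos [0.4613 0.0931 0.2094] phi 94.69 F [0.2 1.2 0.3] q6 -1.7
[[-0.0128, -0.0879, 0.0894], [0.0001, -0.0004, -0.0697]]
[[-0.0129, -0.088, 0.1724], [0.0001, -0.0004, -0.0697]]
```

```bash
python3 -m jog '[[[-0.013,-0.088,0.08],[0,0,-0.07]],[[-0.013,-0.088,0.08],[0,0,-0.07]],[[-0.013,-0.088,0.09],[0,0,-0.07]],[[-0.013,-0.088,0.09],[0,0,-0.07]],[[-0.013,-0.088,0.12],[0,0,-0.07]],[[-0.013,-0.088,0.15],[0,0,-0.07]],[[-0.013,-0.088,0.172],[0,0,-0.07]],[[-0.013,-0.088,0.172],[0,0,-0.07]],[[-0.013,-0.088,0.172],[0,0,-0.07]]]' -0.3 25
python3 -m jog '[[[0,0,0],[0,0,0]],[[0,0,0],[0,0,0]],[[0,0,0],[0,0,0]],[[0,0,0],[0,0,0]],[[0,0,0],[0,0,0]],[[0,0,0],[0,0,0]]]' 1 30
python3 -c "
from plan import *
rows([])"
```

```text
time: 17.28
position: [0.4813, 0.0068, 0.038]
orientation: [0.301, -3.126, -0.001]
ft_force: [0.1, 0.6, 0.9]
width: 0.0554
gripper_force: 0.0
time: 17.78
position: [0.4819, 0.0065, 0.039]
orientation: [-0.301, 3.125, -0.001]
ft_force: [-1.2, 0.7, 7.2]
width: 0.0147
gripper_force: 29.1
t 17.78 pos [0.4819 0.0065 0.039 ] phi 101.01 F [-1.2  0.7  7.2] q6 -1.99
```

Run:
```python
from plan import *
s=manip.read_state(); P=fx2w(F,(-14,-20,0))
d=s["position"][:2]-P[:2]; print("r",np.hypot(*d),"th",np.arctan2(-d[1],-d[0])-F[2])
th0=.115; T=[]; x0=fx2w(F,(-14-82*np.cos(th0),-20-82*np.sin(th0),0)); off=s["position"]-x0; off[2]=s["position"][2]
for th in np.linspace(th0,np.pi/2+.03,15)[1:]:
    x=fx2w(F,(-14-82*np.cos(th),-20-82*np.sin(th),0))+off*[0,0,1]; x[2]=s["position"][2]
    T.append((x,np.radians(101)+(th-th0)*.48))
rows(T)
```

```text
r 0.08125104885500514 th 0.11207489731270757
t 17.78 pos [0.4819 0.0065 0.039 ] phi 101.01 F [-1.2  0.7  7.2] q6 -1.99
[[0.0002, -0.0089, 0.0], [-0.0006, 0.0012, -0.0323]]
[[-0.0012, -0.0175, 0.0], [-0.0006, 0.0012, -0.0647]]
[[-0.0035, -0.0259, 0.0], [-0.0006, 0.0012, -0.0972]]
[[-0.0067, -0.034, 0.0], [-0.0006, 0.0012, -0.1296]]
[[-0.0107, -0.0417, 0.0001], [-0.0007, 0.0012, -0.162]]
[[-0.0155, -0.0489, 0.0001], [-0.0007, 0.0012, -0.1945]]
[[-0.0211, -0.0556, 0.0001], [-0.0007, 0.0011, -0.2269]]
[[-0.0273, -0.0617, 0.0001], [-0.0008, 0.0011, -0.2593]]
[[-0.0342, -0.067, 0.0001], [-0.0008, 0.0011, -0.2918]]
[[-0.0416, -0.0716, 0.0001], [-0.0008, 0.0011, -0.3242]]
[[-0.0494, -0.0754, 0.0002], [-0.0009, 0.0011, -0.3566]]
[[-0.0576, -0.0784, 0.0002], [-0.0009, 0.001, -0.389]]
[[-0.066, -0.0805, 0.0002], [-0.0009, 0.001, -0.4215]]
[[-0.0746, -0.0816, 0.0002], [-0.0009, 0.001, -0.4539]]
```

```bash
python3 -m jog '[[[0,-0.009,0],[0,0,-0.032]],[[-0.001,-0.0175,0],[0,0,-0.065]],[[-0.0035,-0.026,0],[0,0,-0.097]],[[-0.007,-0.034,0],[0,0,-0.13]],[[-0.011,-0.042,0],[0,0,-0.162]],[[-0.0155,-0.049,0],[0,0,-0.195]],[[-0.021,-0.0556,0],[0,0,-0.227]],[[-0.027,-0.0617,0],[0,0,-0.26]],[[-0.034,-0.067,0],[0,0,-0.292]],[[-0.034,-0.067,0],[0,0,-0.292]]]'
python3 - <<'E'
from plan import *
s=manip.read_state(); P=fx2w(F,(-14,-20,0))
d=s["position"][:2]-P[:2]; th0=np.arctan2(-d[1],-d[0])-F[2]; print("r",np.hypot(*d),"th",th0)
T=[]
for th in np.linspace(th0,np.pi/2+.05,8)[1:]:
    x=fx2w(F,(-14-82*np.cos(th),-20-82*np.sin(th),0)); x[2]=s["position"][2]
    T.append((x,np.radians(127)+(th-th0)*.48))
rows(T)
E
```

```text
time: 18.62
position: [0.5287, -0.0532, 0.0387]
orientation: [-1.006, 2.974, -0.002]
ft_force: [-0.1, -0.1, 7.2]
width: 0.0149
gripper_force: 30.0
r 0.08226959899654333 th 1.0764035792652271
t 18.62 pos [ 0.5287 -0.0532  0.0387] phi 127.38 F [-0.1 -0.1  7.2] q6 -2.54
[[-0.0035, -0.0053, 0.0], [-0.001, 0.0008, -0.0195]]
[[-0.0073, -0.0105, 0.0], [-0.0011, 0.0008, -0.0433]]
[[-0.0114, -0.0154, 0.0], [-0.0011, 0.0008, -0.067]]
[[-0.0158, -0.0199, 0.0001], [-0.0011, 0.0007, -0.0908]]
[[-0.0206, -0.0241, 0.0001], [-0.0011, 0.0007, -0.1146]]
[[-0.0258, -0.0279, 0.0001], [-0.0011, 0.0007, -0.1383]]
[[-0.0312, -0.0313, 0.0001], [-0.0011, 0.0007, -0.1621]]
```

```bash
python3 -m jog '[[[-0.0035,-0.0053,0],[0,0,-0.02]],[[-0.0073,-0.0105,0],[0,0,-0.043]],[[-0.0114,-0.0154,0],[0,0,-0.067]],[[-0.0158,-0.02,0],[0,0,-0.09]],[[-0.0206,-0.0241,0],[0,0,-0.115]],[[-0.0258,-0.0279,0],[0,0,-0.138]],[[-0.0312,-0.0313,0],[0,0,-0.16]],[[-0.0312,-0.0313,0],[0,0,-0.16]],[[-0.0312,-0.0313,0],[0,0,-0.16]]]' 1 45
python3 - <<'E'
from plan import *
s=manip.read_state(); P=fx2w(F,(-14,-20,0))
d=s["position"][:2]-P[:2]; print("r",np.hypot(*d),"th",np.arctan2(-d[1],-d[0])-F[2])
T=[((s["position"]+[.01*np.cos(F[2]),.01*np.sin(F[2]),0]),np.arctan2(1,1))]
rows(T)
E
```

```text
time: 19.37
position: [0.5705, -0.0587, 0.0387]
orientation: [1.368, -2.826, -0.0]
ft_force: [-6.4, -1.4, 9.1]
width: 0.0143
gripper_force: 44.8
r 0.08132835608020932 th 1.5978613091404208
t 19.37 pos [ 0.5705 -0.0587  0.0387] phi 141.67 F [-6.4 -1.4  9.1] q6 -2.78
[[-0.0068, -0.0073, -0.0], [-0.0004, -0.0011, 1.0741]]
```

```bash
python3 -m jog '[[[-0.0015,-0.0015,0],[0,0,0]],[[-0.0025,-0.003,0],[0,0,0]],[[-0.0025,-0.003,0],[0,0,0]],[[-0.0025,-0.003,0],[0,0,0]]]' | grep -E "pos|ft_f|wid"
```

```text
position: [0.5713, -0.058, 0.0384]
ft_force: [-22.1, -0.2, 18.8]
width: 0.0143
```

```bash
python3 -m jog '[[[0.002,0.002,0],[0,0,0]],[[0.002,0.002,0],[0,0,0]]]' | grep -E "pos|ft_f|wid"
python3 -m jog '[[[0.0,0.0,0],[0,0,0]],[[0.0,0.0,0],[0,0,0]],[[0.0,0.0,0],[0,0,0]],[[0.0,0.0,-0.02],[0,0,0]],[[0.0,0.0,-0.06],[0,0,0]],[[0.0,0.0,-0.1],[0,0,0]],[[0.0,0.0,-0.14],[0,0,0]],[[0.06,0.06,-0.17],[0,0,0]],[[0.12,0.12,-0.17],[0,0,0]],[[0.12,0.12,-0.17],[0,0,0]],[[0.12,0.12,-0.17],[0,0,0]],[[0.12,0.12,-0.17],[0,0,0]]]' 0
python3 - <<'E'
from plan import *
s=manip.snapshot("scene");t=manip.snapshot("top")
a=cv2.resize(t["image"][170:300,190:340,::-1],None,fx=2.6,fy=3,interpolation=cv2.INTER_CUBIC)
b=cv2.resize(s["image"][170:270,245:345,::-1],None,fx=3.9,fy=3.9,interpolation=cv2.INTER_CUBIC)
cv2.imwrite("pics/v5.png",np.hstack([a,b]))
rows([])
E
```

```text
position: [0.5711, -0.058, 0.0386]
ft_force: [-6.7, 3.7, 8.9]
width: 0.0142
time: 20.87
position: [0.4064, -0.0642, 0.208]
orientation: [1.337, -2.828, 0.018]
ft_force: [0.1, -0.7, 0.1]
width: 0.0429
gripper_force: 0.0
t 20.97 pos [ 0.4096 -0.0649  0.2082] phi 140.65 F [ 1.3 -0.5 -0.5] q6 -2.88
```

View pics/v5.png

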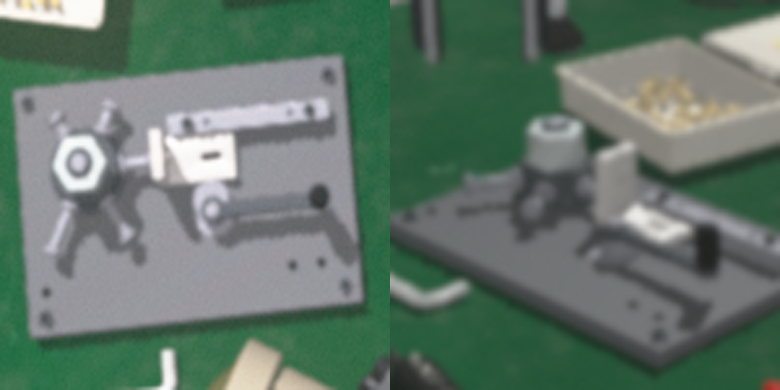

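```bash
python3 -m jog '[[[0,0,0],[0,0,0.15]],[[0,0,0],[0,0,0.3]],[[0,0,0],[0,0,0.3]],[[0,0,0],[0,0,0.3]],[[0,0,0],[0,0,0.3]]]'
python3 - <<'E'
from plan import *
print(manip.read_state()["joint_pos"])
t=manip.snapshot("top");s=manip.snapshot("scene")
w=fx2w(F,(24,-9,12))
L=manip.silhouettes(t,"bracket"); L=[d for d in L if np.hypot(*(d["location"]-proj(t,w)))<20]
Ls=[d for d in manip.silhouettes(s,"bracket") if np.hypot(*(d["location"]-proj(s,w)))<25]
for v,M in ((t,L),(s,Ls)):
    if M: 
        q,f=fit([v],BR,[*w[:2],F[2],.012],[M[0]["region"]],False); c,sn=np.cos(F[2]),np.sin(F[2]); d=q[:2]-F[:2]
        print("bracket in fixture mm",1000*(c*d[0]+sn*d[1]),1000*(-sn*d[0]+c*d[1]),np.degrees(q[2]-F[2]),f)
k=[manip.pinpoint(p,"cam_knob") for p in (t,s)]; print([np.round(atz(p,x[0]["location"],.048),4) for p,x in zip((t,s),k) if x], fx2w(F,(-14,-102,48)))
u0,v0=215,195; cv2.imwrite("pics/v6.png",cv2.resize(t["image"][v0:v0+60,u0:u0+90,::-1],None,fx=8,fy=8,interpolation=cv2.INTER_CUBIC))
E
```

```text
time: 21.38
position: [0.4112, -0.0652, 0.2072]
orientation: [0.638, -3.066, 0.021]
ft_force: [0.2, 0.1, 0.8]
width: 0.0424
gripper_force: 0.0
[-0.4298371   0.0962826   1.83212722 -0.0175272   1.21295658 -2.4049053 ]
bracket in fixture mm 24.38287427418588 -9.752512824996932 -1.3952156483102913 0.0010396702737178816
bracket in fixture mm 31.790723081573866 -4.550081755230728 5.098656595203118 0.008914736230973549
[array([ 0.5742, -0.0532,  0.048 ]), array([ 0.585 , -0.0456,  0.048 ])] [ 0.56835027 -0.05960117  0.048     ]
```

View pics/v6.png

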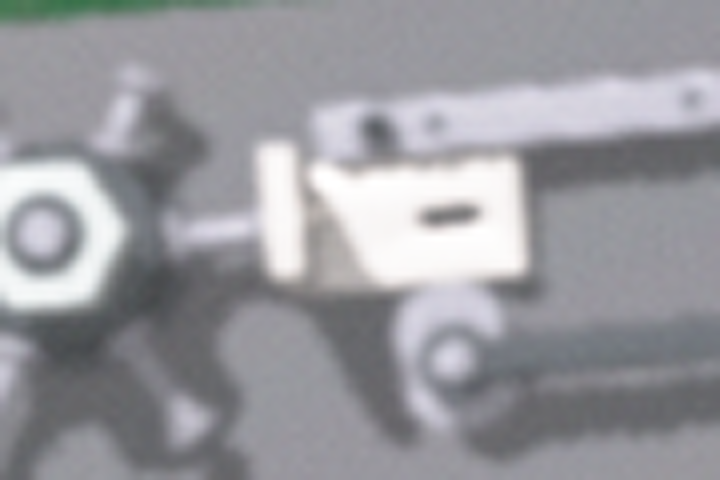

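The final views show the bracket flush on the fence, its leg at the third screw, and the lever along −y at its stop (knob at crop 318,195). The top-view fit puts the bracket within 1 mm of its place.

```bash
python3 -c "
from station import manip
print(manip.finish_job())"
```

```text
the job is handed in; nothing more can be done
None
```

The job is handed in at about 21 s of the 72 s: turret on its third screw, bracket pushed to about 16 N against that screw with its edge on the fence, and cam lever locked at its stop. I set out to touch nothing else. As the arm withdrew, the last joint read −2.88 rad, its range limit; I turned it back at once, but I can't rule out that it passed the limit.

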